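# Sweep the loose locomotive parts off the cutting mat into the parts tray

### The arm

A 6-joint arm with a two-finger parallel gripper is mounted at the origin on the work surface. World frame = base frame: x ahead of the robot, y to its left, z up, the work surface at z = 0. Lengths are in m, angles in degrees, forces in N, time in s.
With the tool pointing down it reaches from about 0.275 to 0.75 m from the base axis. Payload 10.2 kg.
Tool frame: the origin (TCP) lies between the finger pads, 19 mm behind the fingertips; this is the grasp point; z points along the fingers, y is the line along which they close (so a half turn about z gives the same grasp; the last joint's range is limited). The gripper opens to 88 mm and grips with 3 to 60 N. Pads are 18 mm wide; open, the fingers measure 123 mm over their backs; the gripper's body (75 mm by 187 mm) begins 45 mm behind the grasp point.
Start: joints at [-75.825, 17.928, 85.812, -0, 76.261, -12.8], TCP at [0.238, -0.468, 0.257] pointing down, gripper open.
Joint ranges: [-168.41, 168.41], [-55.51, 124.54], [10.69, 146.95], [-70.63, 250.63], [1, 178], [-165.06, 165.06]. Speed limits (degrees/s): [136.94, 136.94, 172.46, 180, 180, 180].

### API

Orientations are given as [roll, pitch, yaw] about the fixed x, y, z axes, in that order (R = Rz(yaw) Ry(pitch) Rx(roll)).
In Python, from bench import manip gives the robot as it stands. The module is installed in compiled form; this text tells all that it offers. Calls block until the motion is done:
- manip.goto(position, orientation): joint-space move of the TCP to a pose.
- manip.move_linear(position, max_speed=0.15, ori=None, max_force=None): straight line of the TCP; ori=None keeps the orientation; max_speed is the mean speed in m/s. With max_force (N) it stops when the force on the tool has changed by that much, and returns True; else False.
- manip.movej(angles): joint-space move.
- manip.grip(opening): opening from 0.0 (shut) to 1.0 (fully open); the grip force is fixed at half the most; returns when the fingers have stopped.
- manip.sleep(seconds).
- manip.ik(position, orientation): joint angles nearest the present ones, or None.
- manip.observe(): the state.
- manip.camera(name): name is "scene" or "top" or "wrist"; returns a dict with "color" (400x640x3 uint8, red, green, blue), "vertical_fov" (degrees; the focal length in pixels is half the picture's height over the tangent of half this angle, whatever the lens; pixels are square), "cx", "cy" (the principal point, pixels), "k1" (the pictures are not rectified: a ray, as slopes to the right and down, at radius r is drawn at 1 + k1 r^2 times it, then the intrinsics apply), "world_from_camera" (4x4, takes a point from camera to world coordinates). Camera axes: x right, y down, z forward; pixel columns grow to the right and rows downward; lengths in m; the calibration is good to about 2 mm. A picture is of the moment at which its call begins. There is no depth.
A pose or a line that the arm cannot do raises manip.MotionError and nothing moves.
- manip.hand_in(): hands the job in; it is judged then, once.
The state is a dict: "time_s": time; "joint_positions": joint angles; "joint_velocities": joint speeds; "joint_efforts": joint torques, N m; "eef_pos": TCP position; "ee_rot": TCP orientation; "ft_force": force on the tool from outside, world axes, zero at the start; "wrist_torque": the same for the moment, N m; "gripper_width": opening from 0.0 (shut) to 1.0 (fully open); "grasp_force": force on a finger pad.
Only numpy, scipy, OpenCV 4.12 (cv2) and the standard library are available. Lean on these libraries where they do the work, as an engineer would, in place of code of your own. Each camera call takes 0.05 s, during which the arm holds its last target. There are 200 camera calls.

### The job

With the fingers closed, sweep the three loose model parts (the steel ballast weight, the brass flywheel and the grey plastic bogie frame) across the cutting mat and over the board's edge, so that all three drop into the open metal tray beside it. Only push them: do not pinch, straddle or lift any of them, and leave the paint jar and the locomotive standing where they are on the mat.

Things in the scene. Friction and masses are not known exactly. Their poses are not given: they have to be found in the camera images.
- board: Fixed plywood board with a dark green cutting mat on it, 300 x 300 mm, top face 30 mm above the bench. Origin: centre of its underside, on the bench. Its axes run along its edges, z up; its y edges (at y = +150 and -150 mm) face the tray on one side and a paint rack on the other. It stands turned up to 0.15 rad. The parts, the jar and the locomotive stand on it.
- tray: Fixed open aluminium tray, 300 mm (its x) by 110 mm (its y), walls 22 mm high and 4 mm thick, floor about 4 mm thick. Origin: centre of its underside, on the bench; axes parallel to the board's. It stands 2 mm off the board's +y or -y edge (centre 207 mm from the board's centre along the board's y; the side changes from run to run), its rim 8 mm below the mat.
- rack: Fixed wooden paint rack with ten paint pots, 280 x 100 mm, 62 mm high, on the other side of the board from the tray. Origin: centre of its underside, on the bench. Leave it alone.
- weight: Loose steel ballast weight, 34 x 22 mm block (x, y) 8 mm thick with a 20 x 12 mm boss, 12 mm high in all, 30 to 65 g. Origin: its centre, 6 mm above the mat as it lies. Its x axis lies within 0.4 rad of the board's x.
- flywheel: Loose brass flywheel lying flat, disc 26 mm in diameter and 9 mm thick with a 12 mm hub on top, 12 mm high in all, 28 to 56 g. Origin: on its axis, 6 mm above the mat as it lies.
- bogie: Loose matt grey plastic bogie (truck) frame, open like a ladder, 40 x 24 mm (x, y), 12 mm high, 18 to 35 g. Origin: its centre, 6 mm above the mat as it lies. Its x axis lies within 0.4 rad of the board's x.
- jar: Loose paint jar, grey with a white lid, 32 mm in diameter, 42 mm high. Origin: centre of its underside, on the mat. It and the three parts stand in four lanes along the board's y, about 50 mm apart along the board's x (about -100, -50, 0 and +50 mm), in any order, each anywhere within 80 mm of the middle; a straight sweep along the board's y in one lane clears the others. Must stay put.
- loco: Loose model diesel locomotive, orange with grey roof, 170 mm long along the board's y, 33 mm wide, 48 mm high, near the board's far edge (board x about +120 mm). Origin: centre of its underside, on the mat. Must stay put.
Not all that is in view belongs to the job. Leave any blue or orange look-alike of the bogie alone. Of the things that look like the flywheel, the smallest one is meant.

How it is judged:
By the outcome, as a careful person would: the job done as asked, in the order asked, and still so for the second after the job is handed in, with the robot touching nothing.
It also fails if it takes over 58 s, if anything falls off the work surface, if the arm or the gripper's body presses on something with over 40 N, if the wrist force passes 120 N, or if a joint passes its speed limit or range.

## Working session

There is one attempt and no reset: what is moved stays moved. The work goes in short steps, each a Python script; the robot and the scene stay as the last script left them, time stands still between calls to the robot, and variables do not carry over. Pictures are saved under pics/ and viewed, at most 10 in all, crops included, and the job is handed in when it is done.

```bash
mkdir -p pics
cat > h.py <<'E'
import numpy as np, cv2
from bench import manip
def ray(c,u,v):
    f=200/np.tan(np.radians(c["vertical_fov"]/2))
    d=np.array([(u-c["cx"])/f,(v-c["cy"])/f]); s=d.copy()
    for _ in range(30): s=d/(1+c["k1"]*(s@s))
    T=np.array(c["world_from_camera"]); return T[:3,3],T[:3,:3]@np.array([s[0],s[1],1])
def onz(c,u,v,z):
    o,d=ray(c,u,v); return (o+d*(z-o[2])/d[2])[:2]
def save(n,im): cv2.imwrite("pics/"+n+".png",cv2.cvtColor(im,cv2.COLOR_RGB2BGR))
E
python3 - <<'E'
from h import *
import pickle
C={n:manip.camera(n) for n in("top","scene")}
pickle.dump(C,open("c0.pkl","wb"))
for n,c in C.items():
    save(n+"0",c["color"]); print(n,c["vertical_fov"],c["cx"],c["cy"],c["k1"],np.round(c["world_from_camera"],3).tolist())
print(manip.observe()["time_s"],manip.observe()["ee_rot"])
E
```

```text
top 57.44812950236702 321.2475205426659 199.34550660396633 -0.034968462914773436 [[-0.021, -0.989, 0.143, 0.422], [-1.0, 0.02, -0.008, 0.022], [0.006, -0.143, -0.99, 0.693], [0.0, 0.0, 0.0, 1.0]]
scene 57.79667319695902 317.8262095562301 198.47366258369252 0.019421429004971853 [[0.852, 0.281, -0.442, 0.812], [0.524, -0.481, 0.703, -0.439], [-0.015, -0.831, -0.557, 0.433], [0.0, 0.0, 0.0, 1.0]]
0.1 [-1.79940830e+02 -1.30455814e-02  2.69761287e+01]
```

View pics/top0.png

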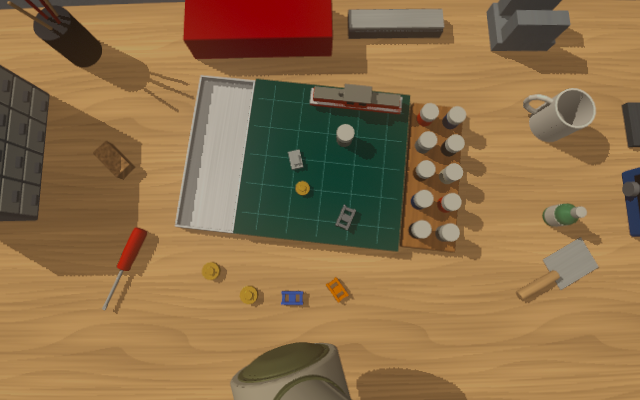

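View pics/scene0.png

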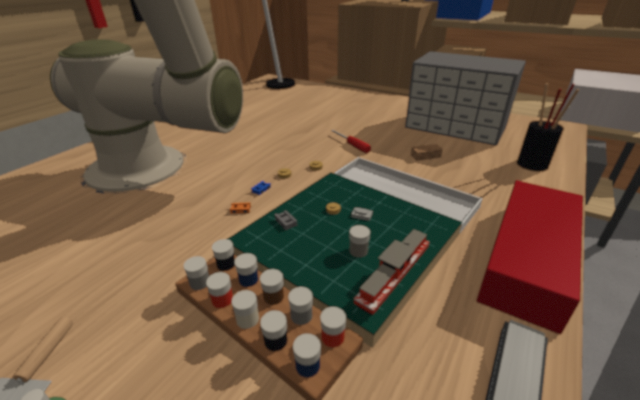

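Top view: the tray is on the left, which is the board's +y side, and the rack is on the right. On the mat are the weight (295,159), a flywheel (303,188), a grey bogie (346,217), the jar (345,135) and the loco (356,99). Off the mat are brass look-alikes at (211,271) and (249,295), a blue bogie (292,298) and an orange bogie (338,290). Next I'll measure these and confirm them in an enlarged crop.

```bash
cat > m.py <<'E'
from h import *
import pickle
c=pickle.load(open("c0.pkl","rb"))["top"]; im=c["color"]; hsv=cv2.cvtColor(im,cv2.COLOR_RGB2HSV)
g=((hsv[...,0]>65)&(hsv[...,0]<95)&(hsv[...,1]>90)).astype(np.uint8)*255
g=cv2.morphologyEx(g,cv2.MORPH_CLOSE,np.ones((5,5)))
k=max(cv2.findContours(g,0,2)[0],key=cv2.contourArea)
hull=cv2.convexHull(k)
q=np.array([onz(c,*p[0],.03) for p in hull.astype(float)])
r=cv2.minAreaRect((q*1000).astype(np.float32)); print("board",r)
print(np.round(cv2.boxPoints(r)))
inside=np.zeros_like(g); cv2.fillPoly(inside,[hull],255); inside=cv2.erode(inside,np.ones((5,5)))
notg=((inside>0)&((hsv[...,1]<110)|(hsv[...,0]<60))&(hsv[...,2]>75)).astype(np.uint8)*255
notg=cv2.morphologyEx(notg,cv2.MORPH_OPEN,np.ones((3,3)))
for k in cv2.findContours(notg,0,2)[0]:
    if cv2.contourArea(k)<40: continue
    p=np.array([onz(c,*x[0],.04) for x in k.astype(float)])
    print(cv2.boundingRect(k),cv2.minAreaRect((p*1000).astype(np.float32)))
y=((hsv[...,0]>18)&(hsv[...,0]<32)&(hsv[...,1]>150)&(hsv[...,2]>110)).astype(np.uint8)*255
for u,v,z in((303,188,.04),(211,271,.01),(249,295,.01)):
    m=np.zeros_like(y);cv2.circle(m,(u,v),13,255,-1)
    k=max(cv2.findContours(cv2.morphologyEx(y&m,cv2.MORPH_CLOSE,np.ones((3,3))),0,2)[0],key=cv2.contourArea)
    p=np.array([onz(c,*x[0],z) for x in k.astype(float)])
    print("brass",u,v,cv2.minAreaRect((p*1000).astype(np.float32)))
a=cv2.resize(im[115:315,195:395],None,fx=3,fy=3,interpolation=cv2.INTER_CUBIC); save("crop0",a)
E
python3 m.py
```

```text
board ((588.6605224609375, 10.3076171875), (298.9957275390625, 296.2394104003906), 82.2880630493164)
[[ 422. -118.]
 [ 715. -158.]
 [ 756.  139.]
 [ 462.  178.]]
(336, 210, 17, 19) ((478.7311096191406, -23.486738204956055), (24.22453498840332, 29.90128517150879), 65.3674087524414)
(295, 181, 15, 14) ((538.5587768554688, 51.40867614746094), (25.52278709411621, 23.988422393798828), 88.85765838623047)
(288, 149, 15, 20) ((592.8531494140625, 63.95201873779297), (35.30466079711914, 23.15102195739746), 11.459385871887207)
(336, 124, 19, 19) ((640.0389404296875, -29.973155975341797), (33.58584213256836, 34.93946838378906), 88.4456558227539)
(309, 89, 54, 21) ((707.103759765625, -14.904197692871094), (101.39942932128906, 31.675601959228516), 82.94677734375)
brass 303 188 ((538.5404663085938, 50.49047088623047), (23.648853302001953, 24.010374069213867), 89.08607482910156)
brass 211 271 ((391.8537902832031, 224.6710662841797), (31.17780876159668, 29.681596755981445), 0.9055596590042114)
brass 249 295 ((347.4198303222656, 155.00543212890625), (31.23052406311035, 30.408740997314453), 88.99003601074219)
```

View pics/crop0.png

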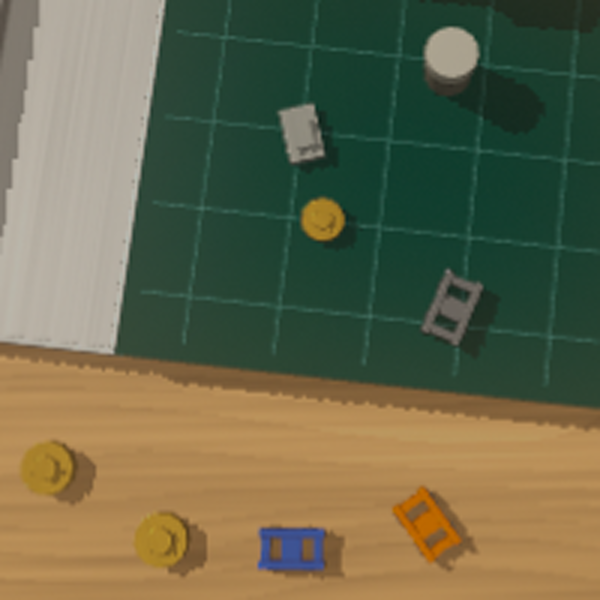

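The flywheel candidates are (303,188), about 24–26 mm across, and (211,271) and (249,295), both about 31 mm. The one on the mat at (303,188) is the smallest, so it is the one meant. The only grey bogie is at (346,217); the blue and orange ones are decoys. The lanes are bogie −100, flywheel −50, weight 0 and jar +50. I'll sweep the bogie first.

```bash
cat > s.py <<'E'
from h import *
A=np.radians(-7.75); X=np.array([np.cos(A),np.sin(A)]); Y=np.array([-X[1],X[0]]); B=np.array([.5887,.0103])
ORI=[180,0,82.25]
def tob(p): d=np.asarray(p)-B; return np.array([d@X,d@Y])
def w(b,z): return [*(B+b[0]*X+b[1]*Y),z]
def sweep(bx,y0,y1=.172,z=.0525):
    manip.goto(w((bx,y0),.13),ORI)
    print("down",manip.move_linear(w((bx,y0),z),.12,max_force=15))
    print("push",manip.move_linear(w((bx,y1),z),.08,max_force=20),tob(manip.observe()["eef_pos"][:2]))
    manip.move_linear(w((bx,y1),.13),.2)
    print("t",manip.observe()["time_s"])
E
python3 - <<'E'
from s import *
import pickle
c=pickle.load(open("c0.pkl","rb"))["top"]
b=tob(onz(c,346,217.3,.041)); print("bogie",b,"fly",tob(onz(c,302.4,188,.04)),"wt",tob([.5928,.064]),"jar",tob(onz(c,345,132,.072)))
manip.grip(0); sweep(b[0],b[1]-.040)
c=manip.camera("top"); save("a1",c["color"])
E
```

```text
bogie [-0.10022802 -0.05114696] fly [-0.0560877   0.03311195] wt [-0.00317894  0.05376239] jar [ 0.04708818 -0.03166689]
down False
push False [-0.1002137   0.17188832]
t 7.95
```

View pics/a1.png

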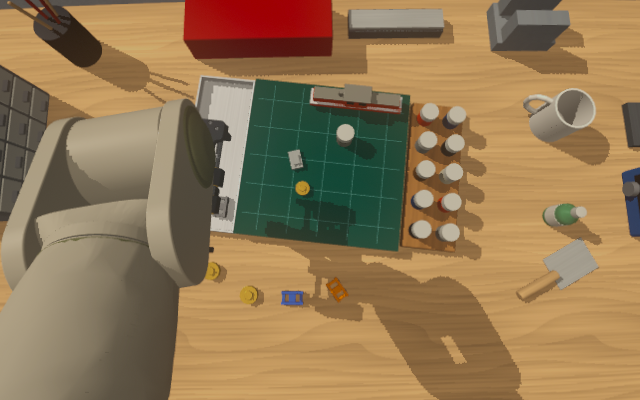

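The bogie has dropped into the tray at (223,206), and nothing else moved. The weight and flywheel are next.

Run:
```python
from s import *
sweep(-.0556,.033-.034)
sweep(-.0032,.0538-.040)
manip.goto(w((-.2,-.05),.25),ORI)
manip.sleep(.3)
c=manip.camera("top"); save("a2",c["color"]); save("a2c",cv2.resize(c["color"][60:260,170:430],None,fx=3,fy=3,interpolation=cv2.INTER_CUBIC))
print(manip.observe()["time_s"])
```

```text
down False
push False [-0.05555563  0.17175866]
t 12.3917
down False
push False [-0.00314952  0.17171808]
t 16.5667
18.1333
```

View pics/a2c.png

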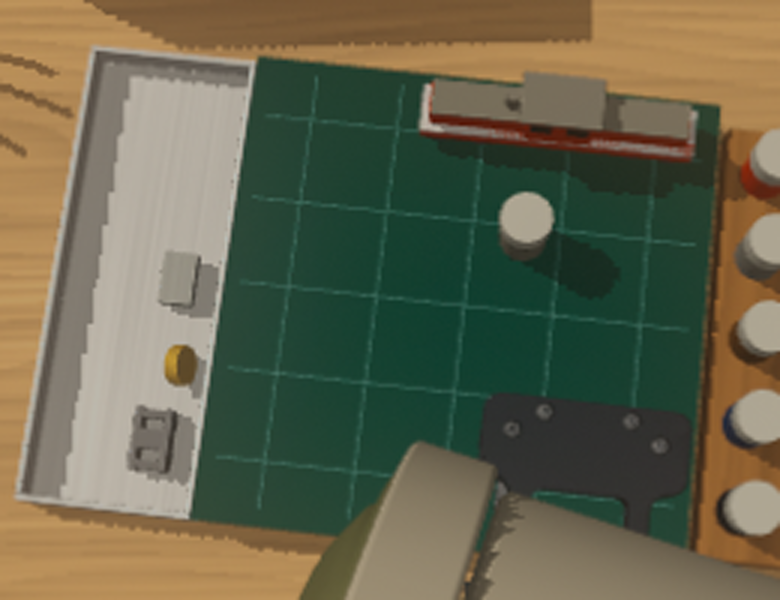

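All three parts are in the tray: weight at crop (180,278), flywheel (180,365), bogie (152,440). The jar and loco have not moved.

```bash
python3 -c "
from bench import manip
manip.sleep(.5);print(manip.hand_in())"
```

```text
the job is handed in; nothing more can be done
None
```

I swept the weight, flywheel and bogie into the tray with the fingers closed, left the jar and locomotive where they stood, and handed the job in at about 19 s; the flywheel looked tilted in the last picture, but it lies inside the tray.

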